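# Save the turned rung, tip out the offcuts

### The job

Among the offcuts in the grey tipping tray there is one good part, the round turned chair rung, lying tight along a side wall of the tray: take it out and lay it gently, flat, in the shallow dark wooden tray that is empty, leaving all the offcuts in the tipping tray meanwhile. Then lift the tipping tray by its steel bar handle so that all the offcuts slide off into the yellow crate, and lower it back down level without letting it slam. Leave the glue bottle, the tin, the hand plane and the log slice that stand close by where they are.

Things in the scene. Friction and masses are not known exactly. Their poses are not given: they have to be found in the camera images.
- rung: the good part: a round turned rung of light wood, 140 mm long, 40 mm in diameter, with a tenon (26 mm in diameter, 15 mm long) at each end; 0.12 kg. Origin at its middle on its axis, x along it. It starts lying along the left or right side wall of the tipping tray, 0.5 mm from it (no finger fits between); towards the tray's middle about 60 mm of floor is free
- square_bar: offcut: a square bar of light wood, 140 x 40 x 40 mm, lying along the other side wall of the tipping tray. Origin at its centre, x along it
- offcut_a: offcut: a block of light wood in the middle of the tipping tray, 36 (x) x 85 (y) x 30 mm high, origin at the centre of its underside
- offcut_b: offcut: a block of light wood in the middle of the tipping tray, 34 (x) x 75 (y) x 22 mm high, origin at the centre of its underside
- offcut_c: offcut: a stepped block of light wood in the middle of the tipping tray, 34 (x) x 80 (y) x 18 mm with a step to 36 mm on its +y half, origin at the centre of its underside
- offcut_d: offcut: a small block of light wood lying on offcut_a, 30 (x) x 65 (y) x 16 mm high, origin at the centre of its underside
- stand: fixed stand of the tipping tray; origin on the bench under the tray's middle, x from handle to open lip, y across. Grey-painted tray, inside 180 mm in x (-86 to +94 mm of this origin) by 300 mm in y (-150 to +150); walls 8 mm thick, 45 mm high on three sides, none at the lip (+x); when down, floor 105 mm and wall tops 150 mm above the bench
- tip_tray (a joint): tilt of the tipping tray about its hinge at the lip: 0 when down and level, grows as the handle is lifted, stops at 1.0 rad. It falls back under its own weight (0.6 kg and the offcuts) when let go
- handle (a point): middle of the tipping tray's handle: a round steel bar 14 mm thick, 140 mm long, along y (parallel to the hinge), 35 mm of free space between it and the tray's wall; 230 mm in x from the hinge and 30 mm above the tray floor. Axes are the tray's: x towards the lip, y along the bar, z up out of the tray
- lip (a point): middle of the lip of the tipping tray, on the hinge axis, at floor level (105 mm above the bench). Axes are the tray's; the hinge axis is y
- crate: fixed yellow slatted scrap crate below the lip, outside 250 (x) x 360 (y) x 95 mm high, walls 8 mm, origin at the centre of its underside
- keep_tray: fixed shallow tray of dark wood, empty, outside 190 (x) x 120 (y) x 26 mm high, walls and floor 6 mm; origin at the centre of its underside, x along its length. It stands to the left or the right of the tipping tray; a like one on the other side is full of sanding blocks
- glue: bystander: white glue bottle, 60 mm in diameter, 170 mm high, origin under its centre
- plane: bystander: small hand plane, 160 x 50 mm, 60 mm high, origin under its middle
- wax_tin: bystander: round tin, 90 mm in diameter, 50 mm high, origin under its centre
- log_slice: bystander: slice of a log, 110 mm in diameter, 35 mm high, origin under its centre
Mind the look-alikes: they are no part of the job. Leave any red or turquoise look-alike of the rung alone. Leave any orange look-alike of the offcut_c alone.

How it is judged (in metres and radians):
On the way, in this order (a step that is already met when the one before it is completed fails the run):
1. the rung lies flat in the empty dark tray, let go and at rest, while all five offcuts are still in the tipping tray, which is down (x of rung in the frame of keep_tray between -0.03 and 0.03 m and y of rung in the frame of keep_tray between -0.045 and 0.045 m and z of rung in the frame of keep_tray below 0.036 m and angle between rung's own x axis and vertical between 1.45 and 1.69 rad and linear speed of rung below 0.02 m/s and contact force between the fingers and rung below 0.1 N and x of each of square_bar, offcut_a, offcut_b, offcut_c, offcut_d in the frame of stand below 0.1 m and z of each of square_bar, offcut_a, offcut_b, offcut_c, offcut_d in the frame of stand above 0.1 m and value of joint tip_tray below 0.1 rad), for 0.2 s.
2. the tipping tray is lifted by at least 0.6 rad (value of joint tip_tray above 0.6 rad), for 0.1 s.
At the end, for the whole second after the job is handed in: The rung lies flat (7 degrees), free and at rest in the dark tray, centre within 30 mm along and 45 mm across of the tray's, under 36 mm above the bench; all five offcuts at rest inside the crate, centres below 120 mm; tipping tray down within 0.05 rad of level (x of rung in the frame of keep_tray between -0.03 and 0.03 m and y of rung in the frame of keep_tray between -0.045 and 0.045 m and z of rung in the frame of keep_tray below 0.036 m and angle between rung's own x axis and vertical between 1.45 and 1.69 rad and linear speed of rung below 0.02 m/s and contact force between the fingers and rung below 0.1 N and x of square_bar in the frame of crate between -0.125 and 0.125 m and y of square_bar in the frame of crate between -0.18 and 0.18 m and z of each of square_bar, offcut_a, offcut_b, offcut_c, offcut_d in the frame of crate below 0.12 m and linear speed of each of square_bar, offcut_a, offcut_b, offcut_c, offcut_d below 0.03 m/s and x of offcut_a in the frame of crate between -0.125 and 0.125 m and y of offcut_a in the frame of crate between -0.18 and 0.18 m and x of offcut_b in the frame of crate between -0.125 and 0.125 m and y of offcut_b in the frame of crate between -0.18 and 0.18 m and x of offcut_c in the frame of crate between -0.125 and 0.125 m and y of offcut_c in the frame of crate between -0.18 and 0.18 m and x of offcut_d in the frame of crate between -0.125 and 0.125 m and y of offcut_d in the frame of crate between -0.18 and 0.18 m and value of joint tip_tray below 0.05 rad); the robot touches nothing.
It fails at once if the rung is dropped (falls faster than 0.7 m/s, as from more than 25 mm) (linear speed of rung above 0.7 m/s and contact force between the fingers and rung below 0.05 N).
It fails at once if the tipping tray slams down (falls faster than 2.5 rad/s) (velocity of joint tip_tray below -2.5 rad/s).
It fails at once if the glue bottle, the tin, the plane or the log slice is moved by more than 30 mm (distance of any of glue, plane, wax_tin, log_slice from where it was at the start of the episode above 0.03 m).
It also fails if it takes over 72 s, if anything falls off the work surface, if the arm or the gripper's body presses on something with over 40 N, if the wrist force passes 120 N, or if a joint passes its speed limit or range.

### The arm

A 6-joint arm with a two-finger parallel gripper is mounted at the origin on the work surface. World frame = base frame: x ahead of the robot, y to its left, z up, the work surface at z = 0. Lengths are in m, angles in degrees, forces in N, time in s.
With the tool pointing down it reaches from about 0.4 to 0.825 m from the base axis. Payload 7 kg.
Tool frame: the origin (TCP) lies at the very end of the fingers, on their centre line; the grasp point (between the pads) lies 19 mm behind it; z points along the fingers, y is the line along which they close (so a half turn about z gives the same grasp; the last joint's range is limited). The gripper opens to 88 mm and grips with 3 to 60 N. Pads are 19 mm wide; open, the fingers measure 130 mm over their backs; the gripper's body (78 mm by 193 mm) begins 47 mm behind the grasp point.
Start: joints at [-60.499, 20.546, 0.682, 0, -70.136, -16.507], TCP at [0.152, -0.658, 0.227] pointing down, gripper open.
Joint ranges: [-176.03, 176.03], [-82.01, 121.73], [-58.28, 71.71], [-173.87, 95.51], [-174.79, -0.11], [-173.66, 173.66]. Speed limits (degrees/s): [136.94, 136.94, 172.46, 180, 180, 180].

### API

Orientations are given as [roll, pitch, yaw] about the fixed x, y, z axes, in that order (R = Rz(yaw) Ry(pitch) Rx(roll)).
In Python, from plant import get_state, imaging, r, finder gives the robot as it stands.
- The arm moves only by the shell command python3 -m handwheel 'ROWS' [FORCE]. ROWS is JSON, a list of rows, each a list of 5 numbers: the closure, from 0 (fully open) to 1 (shut), then the shift along the world's x, y, z in cm, then the turn about the world's z in degrees. A call has 1 to 8 rows; each row is the pose to reach, as a shift and turn from the pose commanded when the call began; what a row does not reach only later rows make up. A row lasts 1/8 s, in which the tool goes at most 62.5 mm and 10.7 degrees, less where a joint would pass 70% of its speed; a pose out of reach is approached as far as the arm can. A call with a gripper value outside its range is refused whole. The fingers move at their own pace and stop on an object; FORCE is the grip in N (left out, the last holds). Time passes only in rows, so rows that repeat a pose let the fingers close. It gives the time, the measured TCP pose, the force, the opening and the grip force at its end, in the units of the state.
- get_state(): the state, without advancing time (a new reading comes with each control period).
- imaging.capture(name): name is "scene" or "side" or "wrist"; returns (picture, depth): 384x512x3 uint8, red, green, blue; 384x512 float32, m along the optical axis (not along the pixel's ray), 0 where there is no reading.
- imaging.get_calibration(name): a dict with "fx", "fy", "cx", "cy" (pixels), "dist" ([k1, k2, p1, p2, k3] as OpenCV has them; the pictures are not rectified), "rvec" (rotation vector, rad) and "tvec" (3), from world to camera coordinates, as OpenCV has them; the wrist camera has in their place "hand_eye" (4x4, takes a point from camera to tool coordinates, whose origin is the TCP and whose axes are the flange's). Camera axes: x right, y down, z forward; pixel columns grow to the right and rows downward; lengths in m; the calibration is good to about 2 mm. A picture is of the moment at which its call begins: read the wrist's pose just before it. get_calibration takes no time and is no camera call.
- r.close_job(): hands the job in; it is judged then, once.
Trained networks look in the newest picture that a camera, given by its name, has taken for a name from the list of things; names that differ only in an ending like _2 or _b are one class to them, and where a whole thing is asked for, a point or a joint stands for the part that bears it (a point fixed in the world has none). Each returns a list of dicts, best first, with "p" (0 to 1); they miss things now and then, are a little off and sometimes report something else, mostly with a low value. They report only what shows in the picture. A call takes as long as a camera call. They do not tell look-alikes from the thing itself.
- finder.cut_out(camera, query): "region" (384x512 bool, what is visible of it) and "pixel" ([column, row] in pixels, amid what is visible of it).
The state is a dict: "time_s": time; "joints": joint angles; "qd": joint speeds; "joint_torque": joint torques, N m; "tcp_pos": TCP position; "eef_rot": TCP orientation; "contact_force": force on the tool from outside, world axes, zero at the start; "moment": the same for the moment, N m; "gripper_width": finger opening in m; "gripper_force": force on a finger pad.
Only numpy, scipy, OpenCV 4.12 (cv2) and the standard library are available. Lean on these libraries where they do the work, as an engineer would, in place of code of your own. Each camera call takes 0.05 s, during which the arm holds its last target. There are 200 camera calls.

## Working session

There is one attempt and no reset: what is moved stays moved. The work goes in short steps, Python scripts to look and compute and a shell command to move; the robot and the scene stay as the last step left them, time stands still between calls to the robot, and variables do not carry over. Pictures are saved under pics/ and viewed, at most 10 in all, crops included, and the job is handed in when it is done.

```bash
mkdir -p pics
cat > h.py <<'E'
import numpy as np, cv2
from plant import get_state, imaging, r, finder
def cam(name):
    st=get_state(); p,d=imaging.capture(name); c=imaging.get_calibration(name)
    K=np.array([[c['fx'],0,c['cx']],[0,c['fy'],c['cy']],[0,0,1]]); 
    if 'rvec' in c:
        R=cv2.Rodrigues(np.array(c['rvec'],float))[0]; t=np.array(c['tvec'],float).ravel()
        T=np.eye(4); T[:3,:3]=R.T; T[:3,3]=-R.T@t
    else:
        from scipy.spatial.transform import Rotation as Ro
        W=np.eye(4); W[:3,:3]=Ro.from_euler('xyz',st['eef_rot'],degrees=True).as_matrix(); W[:3,3]=st['tcp_pos']
        T=W@np.array(c['hand_eye'])
    h,w=d.shape; uv=np.stack(np.meshgrid(np.arange(w),np.arange(h)),-1).reshape(-1,1,2).astype(float)
    n=cv2.undistortPoints(uv,K,np.array(c['dist'],float)).reshape(h,w,2)
    P=np.concatenate([n*d[...,None],d[...,None]],-1)@T[:3,:3].T+T[:3,3]
    P[d<=0]=np.nan
    return p,P
def save(n,p,s=1.5): cv2.imwrite('pics/'+n,cv2.resize(p[...,::-1],None,fx=s,fy=s))
E
python3 - <<'E'
from h import *
print(get_state())
for n in ('scene','side'):
    p,P=cam(n); save(n+'0.png',p); np.savez(n+'0.npz',p=p,P=P)
    for q in ('rung','square_bar','offcut_a','stand','crate','keep_tray','handle','glue','plane','wax_tin','log_slice'):
        for f in finder.cut_out(n,q):
            m=f['region']; print(n,q,round(f['p'],2),np.round(f['pixel']),m.sum(),np.round(np.nanmedian(P[m],0),3))
E
```

```text
{'time_s': 0.0, 'joints': array([-6.04978975e+01,  2.05891437e+01,  6.35365451e-01, -1.96218917e-02,
       -7.01353116e+01, -1.65048977e+01]), 'qd': array([-0.02846824, -0.0759384 , -0.00157083, -0.01661693,  0.02785994,
        0.03492115]), 'joint_torque': array([-2.16271983e-04, -5.82713413e+01,  2.93057799e+01,  6.99729100e+00,
        6.75010946e-03, -1.94868935e-04]), 'tcp_pos': array([ 0.15165618, -0.65725798,  0.2256622 ]), 'eef_rot': array([ 1.79909340e+02, -7.62651543e-03, -1.67009471e+02]), 'contact_force': array([ 0.34469486,  0.03095558, -0.32946334]), 'moment': array([ 0.00508633, -0.03642397, -0.00999846]), 'gripper_force': 0.0, 'gripper_width': 0.08755522733170917}
scene rung 0.76 [285. 167.] 376 [0.351 0.082 0.034]
scene rung 0.6 [346. 263.] 816 [0.695 0.238 0.033]
scene rung 0.59 [302. 214.] 722 [0.627 0.111 0.14 ]
scene square_bar 0.9 [198. 205.] 943 [ 0.592 -0.141  0.144]
scene square_bar 0.33 [249. 186.] 319 [ 0.553 -0.012  0.15 ]
scene offcut_a 0.97 [246. 211.] 572 [ 0.603 -0.016  0.124]
scene offcut_a 0.82 [242. 228.] 516 [ 0.66  -0.024  0.125]
scene offcut_a 
[... 1183 characters left out ...]
1 [226. 170.] 183 [ 0.646 -0.006  0.125]
side stand 0.72 [244. 195.] 4651 [0.534 0.048 0.103]
side stand 0.62 [256. 178.] 196 [ 0.54  -0.009  0.148]
side stand 0.59 [286. 152.] 130 [ 0.652 -0.381  0.048]
side crate 0.84 [189. 165.] 3868 [ 0.876 -0.037  0.046]
side keep_tray 0.6 [196. 286.] 3309 [0.458 0.352 0.006]
side keep_tray 0.2 [131. 246.] 1148 [0.641 0.393 0.086]
side glue 0.91 [128. 245.] 1234 [0.642 0.393 0.083]
side glue 0.66 [213. 188.] 148 [0.599 0.115 0.142]
side plane 0.83 [348. 209.] 437 [ 0.292 -0.189  0.018]
side wax_tin 0.55 [288. 154.] 132 [ 0.657 -0.381  0.048]
side log_slice 0.86 [269. 286.] 1511 [0.303 0.245 0.034]
side log_slice 0.57 [127. 244.] 1244 [0.642 0.393 0.081]
```

View pics/scene0.png

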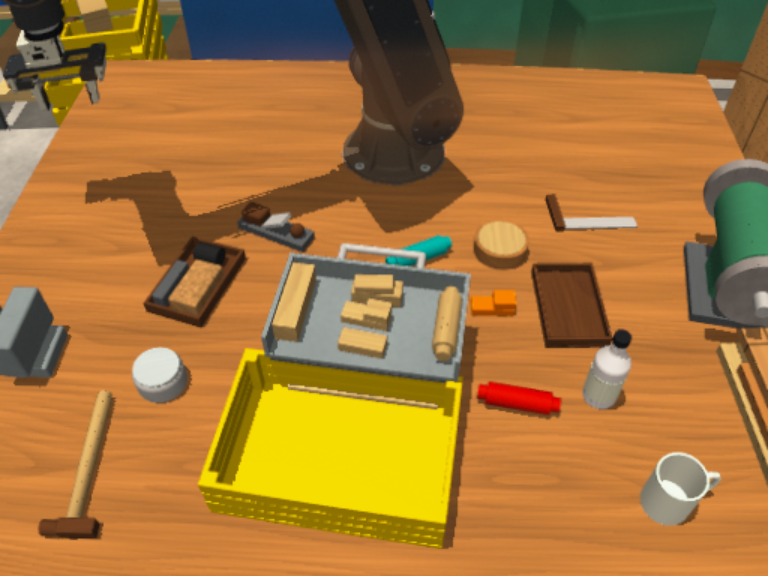

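View pics/side0.png

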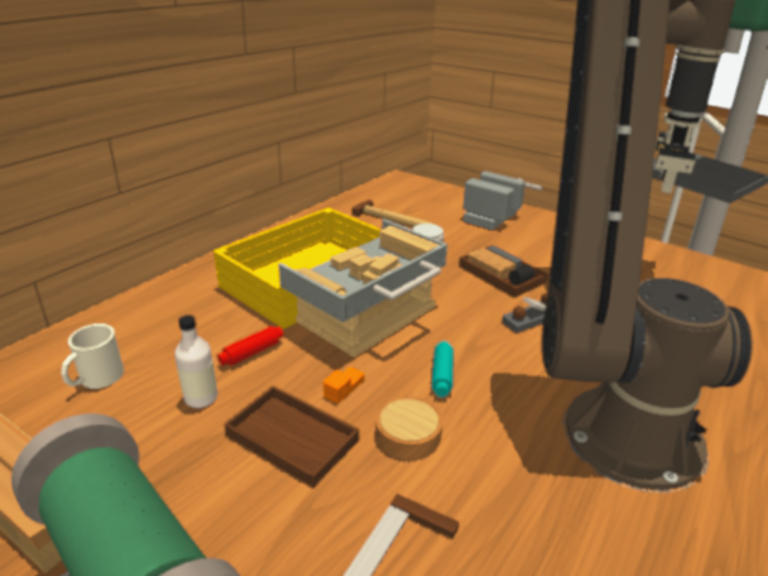

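The scene picture shows these rung look-alikes: the turquoise rung (280,167), the red rung (346,265), the square bar (196,201, along the right wall) and the light-wood round rung with tenons (299,214, along the tray's left wall). I choose (299,214). The empty dark tray is on the left at (380,203), and the handle is at (254,170). I'll measure next and check the choice in a close crop.

Run:
```python
from h import *
D=np.load('scene0.npz'); p,P=D['p'],D['P']
c=p[165:265,170:325]; save('crop.png',c,5)
X,Y,Z=P[...,0],P[...,1],P[...,2]
def rect(m,t):
    q=P[m]; r=cv2.minAreaRect(q[:,:2].astype(np.float32)*1000); print(t,m.sum(),np.round(r[0]),np.round(r[1]),round(r[2],1),'z',np.round(np.nanpercentile(q[:,2],[5,50,95]),4))
box=lambda u0,v0,u1,v1:(np.indices(Z.shape)[1]>=u0)&(np.indices(Z.shape)[1]<u1)&(np.indices(Z.shape)[0]>=v0)&(np.indices(Z.shape)[0]<v1)
rect(box(285,185,312,245)&(Z>.125)&(Z<.147)&(p[...,0]>p[...,2]+50),'rung')
rect(box(180,170,213,230)&(Z>.142)&(p[...,0]>p[...,2]+50),'bar top')
g=(abs(p[...,0].astype(int)-p[...,2])<40)&box(170,165,320,256)
rect(g&(Z>.102)&(Z<.108),'floor')
rect(g&(Z>.147)&(Z<.153),'rims')
h=box(225,160,284,172)&(Z>.12)&(Z<.15)&(abs(p[...,0].astype(int)-p[...,2])<40)
rect(h,'handle')
k=box(350,170,410,235)&(p[...,0]<130)&(p[...,2]<90)
rect(k&(Z>.018)&(Z<.032),'keep rim'); rect(k&(Z<.010)&(Z>.003),'keep floor')
y=(p[...,0]>150)&(p[...,2]<60)&(p[...,1]>120)&box(130,225,312,370)
rect(y&(Z>.085)&(Z<.1),'crate rim')
```

```text
rung 650 [613. 111.] [ 38. 140.] 83.4 z [0.1299 0.1405 0.1456]
bar top 660 [ 567. -148.] [ 51. 164.] 82.9 z [0.1425 0.1448 0.1479]
floor 3489 [601. -17.] [311. 186.] 83.2 z [0.1025 0.1048 0.1073]
rims 580 [597. -16.] [316. 191.] 83.1 z [0.1474 0.1495 0.1521]
handle 265 [468.  -4.] [ 35. 153.] 3.1 z [0.1325 0.1393 0.1439]
keep rim 485 [467. 352.] [193. 120.] 2.7 z [0.0187 0.0239 0.0281]
keep floor 1448 [449. 349.] [230. 119.] 4.8 z [0.0035 0.006  0.0092]
crate rim 1541 [802. -57.] [363. 253.] 82.9 z [0.0908 0.0939 0.0968]
```

View pics/crop.png

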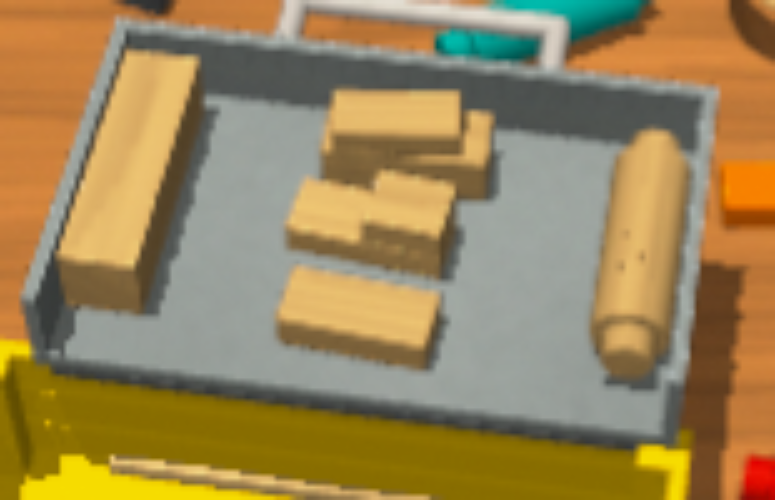

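The crop confirms it: a round body with turned tenons along the left wall, at about crop (645,255). It is not the square bar at (130,180). The fitted stand yaw is about −6.9° with its origin near (0.597, −0.017), and the rung axis is near (0.613, 0.112). I'm moving above it with the fingers closed, to roll it inward.

```bash
python3 -m handwheel '[[1,6,10,2,-2.5],[1,11,18,2,-5],[1,16,26,2,-8],[1,20,34,2,-11],[1,25,42,2,-14],[1,30,50,2,-16],[1,30,50,2,-20],[1,30,50,2,-20]]' 20; python3 -m handwheel '[[1,4,7,0,0],[1,8,13,0,0],[1,12,20,0,0],[1,16,26.5,0,0],[1,16,26.5,-3,0],[1,16,26.5,-6,0],[1,16,26.5,-6,0],[1,16,26.5,-6,0]]'
python3 - <<'E'
from h import *
s=get_state(); print(s['joints'],s['contact_force'],s['gripper_width'])
p,P=cam('wrist'); save('w1.png',p)
m=np.nanmax
for f in finder.cut_out('wrist','rung'):
    q=P[f['region']]; q=q[(q[:,2]>.12)&(q[:,2]<.15)]
    if len(q)>50: print(f['p'],f['pixel'],cv2.minAreaRect(q[:,:2].astype(np.float32)*1000),np.percentile(q[:,2],[50,98]),np.median(q,0))
E
```

```text
time_s: 2.2
tcp_pos: [0.4091, -0.228, 0.2465]
eef_rot: [-180.0, 0.1, 172.9]
contact_force: [1.7, -1.3, 0.3]
gripper_width: 0.0131
gripper_force: 0.0
time_s: 3.2
tcp_pos: [0.5687, 0.0347, 0.1873]
eef_rot: [-180.0, 0.1, 173.0]
contact_force: [0.7, -0.3, 0.9]
gripper_width: 0.0007
gripper_force: 0.0
[ 2.31877493e+01  1.23451342e+01 -1.61645973e+01  4.01631676e-02
 -6.14306116e+01 -1.20218522e+02] [ 0.72758523 -0.34639911  0.91751804] 0.0007139424760044526
0.53 [229.9, 151.1] ((570.328125, -8.800704956054688), (308.7943420410156, 234.0881805419922), 83.4982681274414) [0.14174673 0.149883  ] [0.48004998 0.03000508 0.14174673]
```

View pics/w1.png

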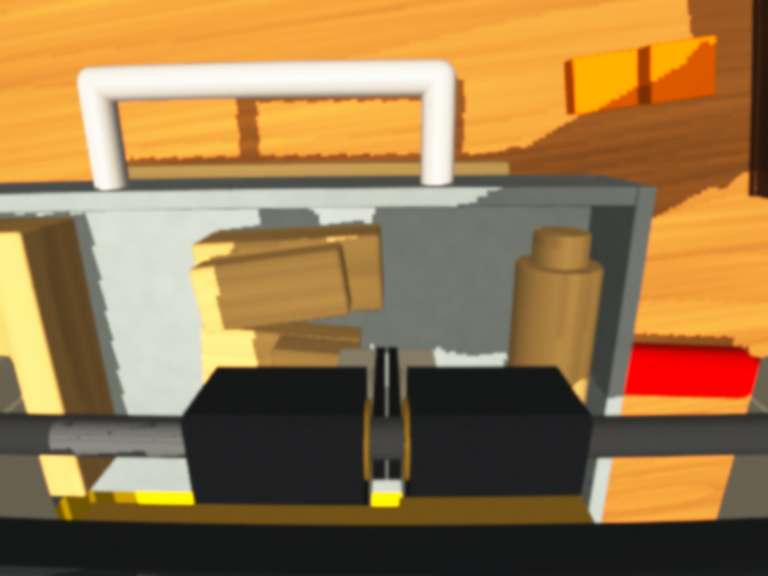

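The wrist picture (upscaled) shows the handle bar at (265,80), the rung at (555,310) by the left wall, and the offcuts around (290,290). I'll refine the rung and handle positions from its depth.

Run:
```python
from h import *
p,P=cam('wrist'); Z=P[...,2]; I=np.indices(Z.shape)
a=np.radians(-6.9); ex=np.array([np.cos(a),np.sin(a)]); ey=np.array([-np.sin(a),np.cos(a)])
S=(P[...,:2]-[.597,-.0165]); sx=S@ex; sy=S@ey
box=lambda u0,v0,u1,v1:(I[1]>=u0)&(I[1]<u1)&(I[0]>=v0)&(I[0]<v1)
pc=lambda v:np.round(np.nanpercentile(v,[2,25,50,75,98])*1000,1)
m=box(335,150,405,240)&(Z>.112)&(Z<.147)&(p[...,0].astype(int)>p[...,2]+25)
print('rung sx,sy,z',m.sum(),pc(sx[m]),pc(sy[m]),pc(Z[m]))
t=m&(Z>np.nanpercentile(Z[m],85)); print('crown sy',pc(sy[t]))
for v in (190,205,220):  # rows: outer columns
    mm=m&(I[0]==v); print(v,pc(sy[mm]))
w=box(395,130,440,320)&(Z>.146)&(Z<.154); print('wall rim sy',pc(sy[w]),pc(Z[w]))
b=box(90,38,270,68)&(Z>.12)&(Z<.15); print('bar sx,sy,z',pc(sx[b]),pc(sy[b]),pc(Z[b]))
q=P[b&(Z>.136)]; print('bar line',np.round(cv2.fitLine(q[:,:2].astype(np.float32),cv2.DIST_L2,0,.001,.001).ravel(),4))
f=box(160,128,400,135)&(Z>.145)&(Z<.155); print('back rim sx',pc(sx[f]))
```

```text
rung sx,sy,z 4723 [-73.  -57.8 -45.  -30.  -14.7] [110.4 116.9 124.5 133.3 146.5] [121.2 135.3 140.1 144.2 146.1]
crown sy [122.5 126.7 129.4 131.9 136.4]
190 [110.3 115.6 123.8 133.1 144.8]
205 [110.2 115.6 123.4 132.9 144.8]
220 [110.5 115.5 123.1 132.5 145.2]
wall rim sy [136.2 150.4 152.5 155.1 157.8] [146.5 149.9 150.5 151.  151.8]
bar sx,sy,z [-143.8 -140.2 -136.7 -133.3 -130.4] [-49.3 -24.2   3.5  29.7  53.7] [137.1 140.5 141.7 142.6 143.9]
bar line [0.1127 0.9936 0.4615 0.0027]
back rim sx [-93.4 -92.6 -91.4 -90.3 -89.5]
```

```bash
python3 -m handwheel '[[1,4.3,7.3,0,0],[1,4.3,7.3,0,0],[1,4.3,7.3,-2,0],[1,4.3,7.3,-3.5,0],[1,4.3,7.3,-3.5,0],[1,4.3,7.3,-3.7,0],[1,4.3,7.3,-3.9,0],[1,4.3,7.3,-4.1,0]]'
```

```text
time_s: 4.35
tcp_pos: [0.6115, 0.1081, 0.1454]
eef_rot: [180.0, 0.0, 173.0]
contact_force: [-0.1, -0.2, -0.9]
gripper_width: 0.0005
gripper_force: 0.0
```

```bash
python3 -m handwheel '[[1,0,0,-0.1,0],[1,0,0,-0.1,0],[1,0,0,-0.1,0]]'
```

```text
time_s: 4.72
tcp_pos: [0.6116, 0.1082, 0.1452]
eef_rot: [180.0, 0.1, 173.0]
contact_force: [-2.2, 0.2, 6.7]
gripper_width: 0.0003
gripper_force: 3.3
```

```bash
python3 -m handwheel '[[1,-0.05,-0.4,-0.05,0],[1,-0.1,-0.8,-0.05,0],[1,-0.15,-1.2,-0.05,0],[1,-0.2,-1.6,-0.05,0],[1,-0.24,-2,-0.05,0],[1,-0.29,-2.4,-0.05,0],[1,-0.34,-2.8,-0.05,0],[1,-0.34,-2.8,-0.05,0]]'
python3 - <<'E'
from h import *
p,P=cam('scene'); Z=P[...,2]
S=P[...,:2]-[.597,-.0165]; sx=S@[.9928,-.1201]; sy=S@[.1201,.9928]
m=(abs(sx)<.085)&(sy>.06)&(sy<.148)&(Z>.118)&(Z<.148)&(p[...,0].astype(int)>p[...,2]+50)
print(m.sum(),np.percentile(sy[m],[2,50,98]),np.percentile(sx[m],[2,98])); save('s2.png',p[150:270,170:330],4)
E
```

```text
time_s: 5.72
tcp_pos: [0.6084, 0.0799, 0.1439]
eef_rot: [180.0, 0.1, 173.0]
contact_force: [1.0, -0.1, 5.6]
gripper_width: 0.0003
gripper_force: 2.6
432 [0.09805445 0.117651   0.13234848] [-0.01752998  0.06913356]
```

View pics/s2.png

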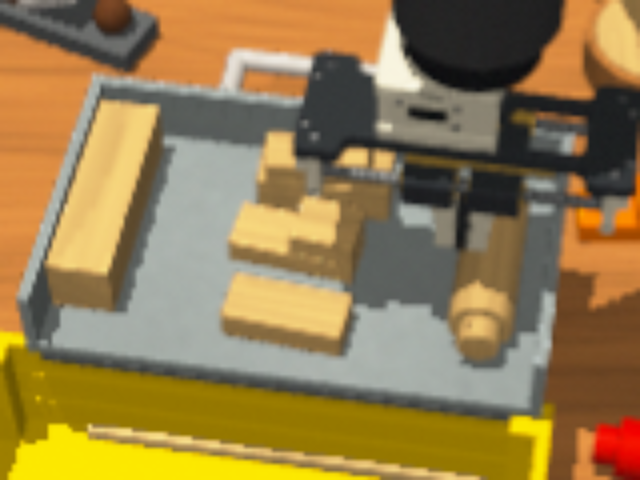

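The picture shows the rung now off the wall, at crop (490,270), rolled about 14 mm. I'll re-stroke from its wall side.

```bash
python3 -m handwheel '[[1,0,0,0.3,0],[1,0,0,1,0],[1,0.2,1.6,1,0],[1,0.38,3.1,1,0],[1,0.38,3.1,0.4,0],[1,0.38,3.1,0.1,0],[1,0.38,3.1,0,0],[1,0.38,3.1,0,0]]'; python3 -m handwheel '[[1,-0.05,-0.4,0,0],[1,-0.1,-0.8,0,0],[1,-0.15,-1.2,0,0],[1,-0.2,-1.6,0,0],[1,-0.24,-2,0,0],[1,-0.29,-2.4,0,0],[1,-0.34,-2.8,0,0],[1,-0.34,-2.8,0,0]]'
python3 - <<'E'
from h import *
p,P=cam('scene'); Z=P[...,2]
S=P[...,:2]-[.597,-.0165]; sx=S@[.9928,-.1201]; sy=S@[.1201,.9928]
m=(abs(sx)<.085)&(sy>.06)&(sy<.148)&(Z>.118)&(Z<.148)&(p[...,0].astype(int)>p[...,2]+50)
print(m.sum(),np.percentile(sy[m],[2,50,98]),np.percentile(sx[m],[2,98]))
E
```

```text
time_s: 6.78
tcp_pos: [0.6115, 0.1111, 0.1445]
eef_rot: [180.0, 0.0, 173.0]
contact_force: [-4.2, 1.1, 10.3]
gripper_width: 0.0001
gripper_force: 5.0
time_s: 7.78
tcp_pos: [0.6086, 0.0827, 0.1451]
eef_rot: [180.0, 0.1, 173.0]
contact_force: [-4.6, -0.0, 12.2]
gripper_width: 0.0004
gripper_force: 5.9
375 [0.08278456 0.10113155 0.11798274] [-0.00513205  0.0693083 ]
```

```bash
python3 -m handwheel '[[1,0,0,0.5,0],[1,0,0,3,0],[1,0,0,7,0],[0.4,0,0,9,0],[0.4,0,0,9,0],[0.4,0,0,9,0],[0.4,0,0,9,0]]'
python3 - <<'E'
from h import *
p,P=cam('scene'); Z=P[...,2]
S=P[...,:2]-[.597,-.0165]; sx=S@[.9928,-.1201]; sy=S@[.1201,.9928]
w=(p[...,0].astype(int)>p[...,2]+50)&(abs(sx)<.085)
m=w&(sy>.07)&(sy<.148)&(Z>.118)&(Z<.148)
q=np.stack([sx,sy],-1)[m].astype(np.float32)*1000; print('rung',m.sum(),cv2.minAreaRect(q),np.percentile(Z[m],98))
o=w&(sy<.07)&(sy>-.09)&(Z>.11)&(Z<.16)
for a in range(-80,80,20):
    k=o&(sx*1000>a)&(sx*1000<a+20); print(a,np.nanmax(sy[k]) if k.any() else None)
pw,Pw=cam('wrist'); save('w3.png',pw)
E
```

```text
time_s: 8.7
tcp_pos: [0.6078, 0.083, 0.2322]
eef_rot: [-179.9, -0.1, 173.0]
contact_force: [0.7, 0.1, 0.0]
gripper_width: 0.0351
gripper_force: 0.0
rung 658 ((0.09908294677734375, 99.8675537109375), (142.34811401367188, 37.6114501953125), 0.425184428691864) 0.14675379619230086
-80 0.04498991945789353
-60 0.0457593268800751
-40 0.04417471294971016
-20 0.03498024900292191
0 0.03311099312310271
20 0.02032513722681337
40 0.03559323918106401
60 0.035183360243773235
```

View pics/w3.png

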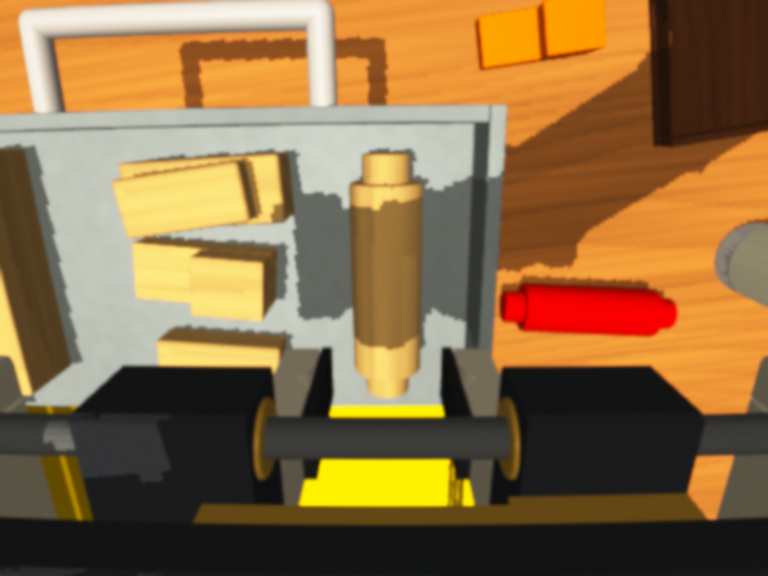

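The picture shows the rung free at (387,275), clear of the wall and parallel to the tray; offcuts all in place. Now I straddle and grip it.

```bash
python3 -m handwheel '[[0.37,0.1,-0.2,-3,0],[0.37,0.1,-0.2,-6,0],[0.37,0.1,-0.2,-8,0],[0.37,0.1,-0.2,-9,0],[0.37,0.1,-0.2,-10.5,0],[0.37,0.1,-0.2,-11.5,0],[0.37,0.1,-0.2,-12.4,0],[0.37,0.1,-0.2,-12.4,0]]' 20
```

```text
time_s: 9.8
tcp_pos: [0.609, 0.081, 0.1088]
eef_rot: [-180.0, -0.1, 173.0]
contact_force: [0.6, -0.3, -0.6]
gripper_width: 0.0552
gripper_force: 0.0
```

```bash
python3 -m handwheel '[[0.6,0,0,-0.1,0],[0.7,0,0,-0.1,0],[0.8,0,0,-0.1,0],[0.8,0,0,-0.1,0],[0.8,0,0,0.5,0],[0.8,0,0,2,0],[0.8,0,0,4,0],[0.8,0,0,6,0]]' 20
```

```text
time_s: 10.8
tcp_pos: [0.6095, 0.0811, 0.1711]
eef_rot: [180.0, 0.0, 173.0]
contact_force: [0.7, 0.8, -1.7]
gripper_width: 0.0396
gripper_force: 20.0
```

```bash
python3 -m handwheel '[[0.8,-1,2,2,1],[0.8,-3.5,6.5,4,3],[0.8,-6,11.5,4,5],[0.8,-8.5,16,4,7],[0.8,-11,21,4,9.6],[0.8,-13,25,4,9.6],[0.8,-14.2,27.1,3,9.6],[0.8,-14.2,27.1,0,9.6]]'
python3 -m handwheel '[[0.8,0,0,-3,0],[0.8,0,0,-6,0],[0.8,0,0,-9,0]]'
python3 - <<'E'
from h import *
p,P=cam('wrist'); save('w4.png',p)
print(get_state()['tcp_pos'],get_state()['joints'])
E
```

```text
time_s: 11.8
tcp_pos: [0.4674, 0.355, 0.1717]
eef_rot: [179.8, 0.2, -177.2]
contact_force: [1.0, -0.4, -2.2]
gripper_width: 0.0396
gripper_force: 20.0
time_s: 12.18
tcp_pos: [0.4676, 0.3525, 0.0797]
eef_rot: [179.9, 0.1, -177.4]
contact_force: [-0.1, 0.6, -0.7]
gripper_width: 0.0393
gripper_force: 20.0
[0.4658449  0.35068614 0.07557555] [ 5.61363343e+01  2.01863605e+01 -2.17188663e+01 -7.84967975e-02
 -4.83495459e+01 -1.43536232e+02]
```

View pics/w4.png

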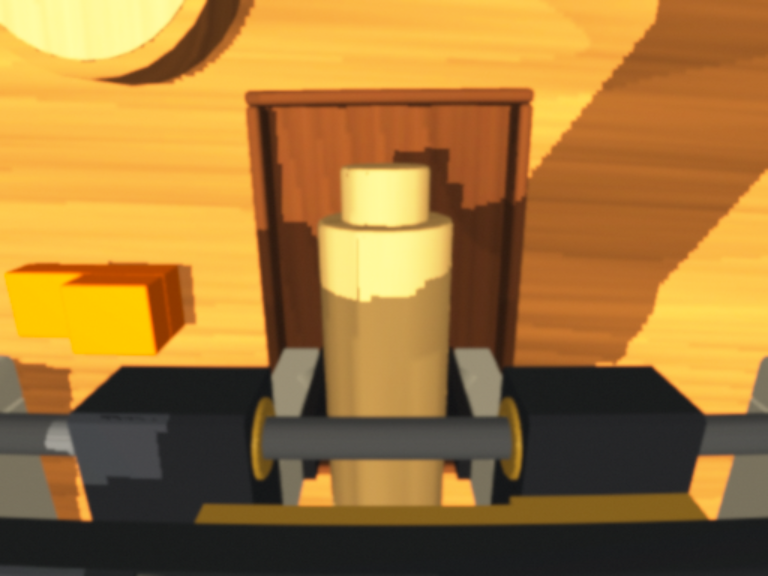

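The picture shows the held rung at (385,330), centred over the empty dark tray (390,230) and aligned with it. Lowering.

```bash
python3 -m handwheel '[[0.8,0,0,-2.5,0],[0.8,0,0,-4.5,0],[0.8,0,0,-5.6,0],[0.8,0,0,-6,0],[0.8,0,0,-6.3,0],[0.8,0,0,-6.3,0],[0.8,0,0,-6.3,0]]'
```

```text
time_s: 13.1
tcp_pos: [0.4675, 0.3524, 0.017]
eef_rot: [180.0, 0.0, -177.4]
contact_force: [0.4, -0.4, -1.1]
gripper_width: 0.0395
gripper_force: 20.0
```

```bash
python3 -m handwheel '[[0.8,0,0,-0.3,0],[0.8,0,0,-0.5,0],[0.8,0,0,-0.6,0],[0.8,0,0,-0.7,0],[0.8,0,0,-0.7,0]]'
```

```text
time_s: 13.72
tcp_pos: [0.4673, 0.3521, 0.0099]
eef_rot: [-180.0, 0.0, -177.4]
contact_force: [-3.0, -0.7, 4.1]
gripper_width: 0.0394
gripper_force: 20.0
```

```bash
python3 -m handwheel '[[0.5,0,0,0,0],[0.42,0,0,0,0],[0.38,0,0,0,0],[0.38,0,0,0,0],[0.38,0,0,1,0],[0.38,0,0,3,0],[0.38,0,0,6,0],[0.38,0,0,12,0]]'; python3 -m handwheel '[[0.38,0,0,5,0],[0.38,0,0,10,0],[0.38,-3,-8,10,10],[0.38,-3,-13,10,20]]'
python3 - <<'E'
from h import *
p,P=cam('scene'); Z=P[...,2]
m=(np.hypot(P[...,0]-.467,P[...,1]-.352)<.11)&(Z>.012)&(p[...,0]>170)&(p[...,2]<170)&(Z<.06)
print(m.sum(),cv2.minAreaRect(P[m][:,:2].astype(np.float32)*1000),np.percentile(Z[m],[2,50,98])); save('s5.png',p)
print(get_state()['tcp_pos'],get_state()['joints'])
E
```

```text
time_s: 14.72
tcp_pos: [0.4663, 0.3509, 0.1293]
eef_rot: [-179.8, -0.2, -177.4]
contact_force: [0.6, 1.5, 0.1]
gripper_width: 0.0541
gripper_force: 0.0
time_s: 15.22
tcp_pos: [0.4376, 0.2306, 0.2307]
eef_rot: [179.9, 0.1, -157.0]
contact_force: [1.5, -1.2, 0.6]
gripper_width: 0.0546
gripper_force: 0.0
175 ((504.54766845703125, 351.080810546875), (63.12090301513672, 30.220916748046875), 1.3600525856018066) [0.0328603  0.04219991 0.04741911]
[0.43538104 0.22442253 0.23054099] [ 5.02902029e+01  2.73169247e+00 -2.15995293e+01 -4.13959101e-02
 -6.57030856e+01 -1.16641265e+02]
```

View pics/s5.png

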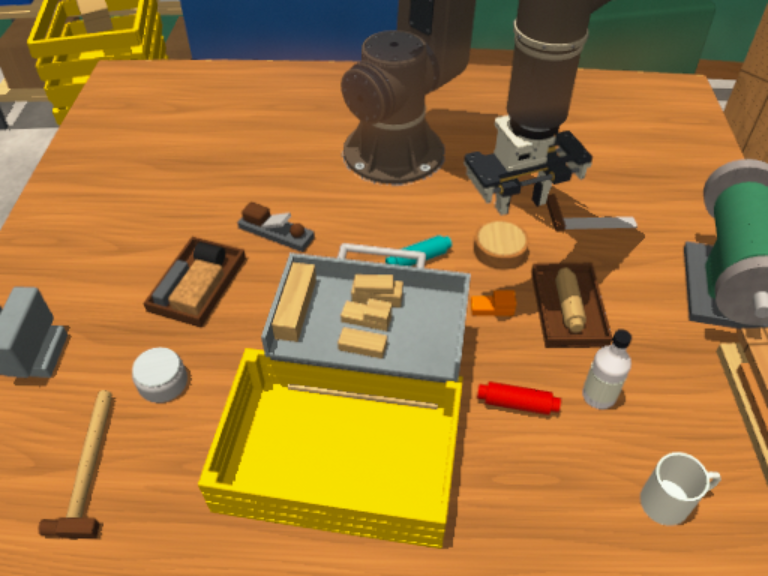

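The picture shows the rung lying flat in the dark tray at (570,298), with all five offcuts still in the tipping tray. Next is the handle at (382,255).

```bash
python3 -m handwheel '[[0.66,0.5,-4,0,10],[0.66,1,-8,0,20],[0.66,1.5,-12,0,30],[0.66,2,-16,0,40],[0.66,2.5,-20,0,50],[0.66,2.6,-22.4,0,60],[0.66,2.6,-22.4,-3,60],[0.66,2.6,-22.4,-4,60]]' 30
python3 - <<'E'
from h import *
s=get_state();print(s['tcp_pos'],s['eef_rot'],s['gripper_width'],s['joints'])
p,P=cam('wrist'); save('w6.png',p)
E
```

```text
time_s: 16.27
tcp_pos: [0.4635, 0.0069, 0.1888]
eef_rot: [179.9, -0.0, -97.5]
contact_force: [-0.1, -0.3, 0.6]
gripper_width: 0.0297
gripper_force: 0.0
[0.46349688 0.00691528 0.18876678] [ 1.79918756e+02 -2.89720520e-02 -9.74889836e+01] 0.029719716335305506 [ 2.52787591e+01  2.08980232e+00 -2.80997429e+01 -2.26682120e-02
 -5.98944532e+01 -3.27563786e+01]
```

View pics/w6.png

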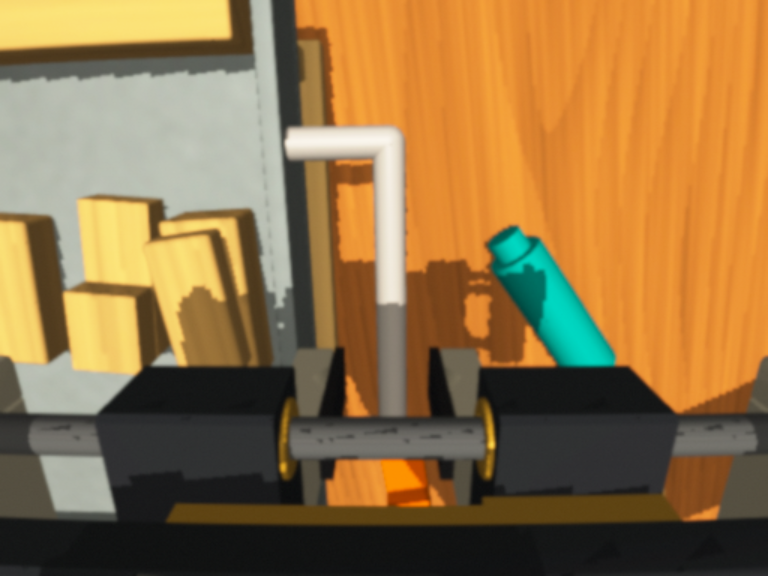

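The picture shows the bar at column ~390, midway between the open fingers (335 and 440), and aligned. Descending and gripping.

```bash
python3 -m handwheel '[[0.66,-0.2,-0.5,-2,0],[0.66,-0.2,-0.5,-4,0],[0.66,-0.2,-0.5,-5.5,0],[0.66,-0.2,-0.5,-6.5,0],[0.66,-0.2,-0.5,-7,0],[0.66,-0.2,-0.5,-7,0],[1,-0.2,-0.5,-7,0],[1,-0.2,-0.5,-7,0]]' 30;  python3 -m handwheel '[[1,0,0,0,0],[1,0,0,0,0]]'
```

```text
time_s: 17.32
tcp_pos: [0.4619, 0.0025, 0.1197]
eef_rot: [180.0, 0.0, -97.4]
contact_force: [-15.6, 8.5, 10.5]
gripper_width: 0.0153
gripper_force: 8.2
time_s: 17.58
tcp_pos: [0.4609, 0.0025, 0.1196]
eef_rot: [179.9, -0.0, -97.4]
contact_force: [-7.3, 3.5, 6.1]
gripper_width: 0.0131
gripper_force: 30.0
```

```bash
python3 -m handwheel '[[1,0.18,-0.02,1.15,0],[1,0.41,-0.05,2.28,0],[1,0.70,-0.08,3.4,0],[1,1.05,-0.13,4.5,0],[1,1.45,-0.17,5.6,0],[1,1.9,-0.23,6.65,0],[1,2.41,-0.29,7.7,0],[1,2.96,-0.36,8.7,0]]'
```

```text
time_s: 18.58
tcp_pos: [0.4887, -0.0008, 0.2061]
eef_rot: [179.6, 0.0, -97.5]
contact_force: [-12.4, 7.7, -0.1]
gripper_width: 0.0133
gripper_force: 29.9
```

```bash
python3 -m handwheel '[[1,0.6,-0.07,1,0],[1,1.26,-0.15,1.94,0],[1,1.96,-0.24,2.86,0],[1,2.7,-0.33,3.74,0],[1,3.5,-0.42,4.6,0],[1,4.33,-0.52,5.4,0],[1,5.2,-0.63,6.15,0],[1,6.1,-0.74,6.87,0]]'; python3 -m handwheel '[[1,0,0,0,0],[1,0,0,0,0],[1,0,0,0,0],[1,0,0,0,0]]'
python3 - <<'E'
from h import *
p,P=cam('scene'); save('s7.png',p)
E
```

```text
time_s: 19.58
tcp_pos: [0.5499, -0.0081, 0.2784]
eef_rot: [179.8, 0.0, -97.4]
contact_force: [-20.0, 8.9, 21.6]
gripper_width: 0.0128
gripper_force: 30.1
time_s: 20.08
tcp_pos: [0.5509, -0.0082, 0.2789]
eef_rot: [179.9, 0.0, -97.3]
contact_force: [-19.7, 9.1, 23.0]
gripper_width: 0.0132
gripper_force: 30.1
```

View pics/s7.png

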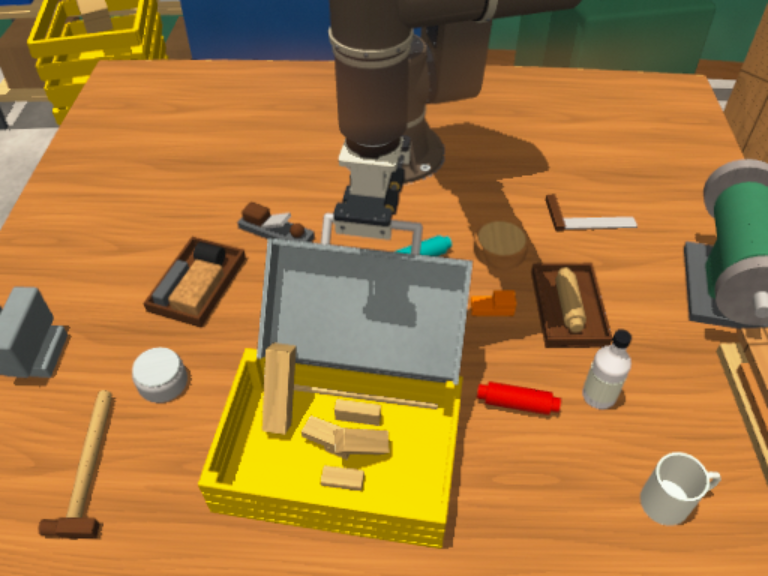

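The picture shows four offcuts in the crate around (345,440). The square bar is leaning with its upper end at the lip (280,350), and the tray is empty. I'll tip a little further and ease the radial load.

```bash
python3 -m handwheel '[[1,0.3,-0.04,0.45,0],[1,0.8,-0.1,0.8,0],[1,1.3,-0.16,1.1,0],[1,1.8,-0.22,1.4,0],[1,2.3,-0.28,1.7,0],[1,2.75,-0.33,1.95,0],[1,2.75,-0.33,1.95,0],[1,2.75,-0.33,1.95,0]]'
python3 - <<'E'
from h import *
p,P=cam('scene'); np.savez('s8.npz',p=p,P=P); Z=P[...,2]; I=np.indices(Z.shape)
m=(I[1]>170)&(I[1]<205)&(I[0]>222)&(I[0]<295)&(p[...,2]>80)&(p[...,0]>p[...,2].astype(int)+30)
q=P[m]; print(m.sum(),q.min(0),q.max(0),np.median(q,0))
a=np.radians(-6.9); u,v=I[1][m],I[0][m]
for lo in range(v.min(),v.max(),8):
    k=(v>=lo)&(v<lo+8); print(lo,np.round(np.median(q[k],0),3))
E
```

```text
time_s: 21.12
tcp_pos: [0.58, -0.0117, 0.2973]
eef_rot: [-179.9, 0.0, -97.4]
contact_force: [-8.3, 5.1, 8.9]
gripper_width: 0.0129
gripper_force: 30.1
961 [nan nan nan] [nan nan nan] [nan nan nan]
224 [ 0.675 -0.156  0.13 ]
232 [nan nan nan]
240 [nan nan nan]
248 [nan nan nan]
256 [ 0.734 -0.159  0.092]
264 [nan nan nan]
272 [ 0.758 -0.162  0.058]
280 [nan nan nan]
```

```bash
python3 -m handwheel '[[1,-1,0.12,-0.9,0],[1,-2,0.24,-1.5,0],[1,-2.95,0.35,-2.2,0],[1,-3.85,0.46,-2.9,0],[1,-4.7,0.57,-3.65,0],[1,-5.55,0.67,-4.45,0],[1,-6.35,0.76,-5.3,0],[1,-7.1,0.85,-6.2,0]]'
```

```text
time_s: 22.18
tcp_pos: [0.5082, -0.0035, 0.234]
eef_rot: [180.0, -0.0, -97.4]
contact_force: [-8.0, 2.5, 5.6]
gripper_width: 0.0132
gripper_force: 30.0
```

```bash
python3 -m handwheel '[[1,-0.7,0.08,-0.9,0],[1,-1.35,0.16,-1.85,0],[1,-1.95,0.23,-2.85,0],[1,-2.5,0.3,-3.85,0],[1,-3,0.36,-4.9,0],[1,-3.45,0.41,-5.95,0],[1,-3.85,0.46,-7.05,0],[1,-4.2,0.5,-8.15,0]]'
```

```text
time_s: 23.18
tcp_pos: [0.4674, 0.0013, 0.1506]
eef_rot: [-180.0, -0.0, -97.4]
contact_force: [-1.8, -2.7, -1.2]
gripper_width: 0.0129
gripper_force: 30.0
```

```bash
python3 -m handwheel '[[1,-0.25,0.03,-0.8,0],[1,-0.4,0.06,-1.6,0],[1,-0.55,0.07,-2.3,0],[1,-0.65,0.08,-2.8,0],[1,-0.65,0.08,-2.8,0],[1,-0.65,0.08,-2.8,0]]'
```

```text
time_s: 23.92
tcp_pos: [0.4614, 0.0023, 0.1229]
eef_rot: [-180.0, -0.0, -97.4]
contact_force: [0.7, -5.3, -2.0]
gripper_width: 0.013
gripper_force: 29.9
```

```bash
python3 -m handwheel '[[1,-0.05,0,-0.15,0],[1,-0.05,0,-0.3,0],[1,-0.05,0,-0.35,0],[1,-0.05,0,-0.35,0]]'
```

```text
time_s: 24.42
tcp_pos: [0.4609, 0.0024, 0.1195]
eef_rot: [-180.0, -0.0, -97.4]
contact_force: [-0.0, -5.2, -1.5]
gripper_width: 0.0129
gripper_force: 29.9
```

```bash
python3 -m handwheel '[[0.75,0,0,0,0],[0.66,0,0,0,0],[0.66,0,0,0,0],[0.66,0,0,0,0],[0.66,0,0,1,0],[0.66,0,0,4,0],[0.66,0,0,9,0],[0.66,0,0,14,0]]';  python3 -m handwheel '[[0.66,0,3,2,0],[0.66,0,6,2,0],[0.66,0,9,2,0],[0.66,0,10,2,0],[0.66,0,10,2,0]]'
python3 - <<'E'
from h import *
p,P=cam('scene'); np.savez('s9.npz',p=p,P=P); save('s9.png',p)
Z=P[...,2]; S=P[...,:2]-[.802,-.057]; cx=S@[.9928,-.1201]; cy=S@[.1201,.9928]
w=(p[...,2]>75)&(p[...,0]>p[...,2].astype(int)+25)&(abs(cy)<.17)&(cx>-.16)&(cx<.115)
n,l,st,ce=cv2.connectedComponentsWithStats(w.astype(np.uint8))
for i in range(1,n):
    if st[i,4]>80:
        k=l==i; print(np.round(ce[i]),st[i,4],'cx',np.round(np.percentile(cx[k],[2,98]),3),'cy',np.round(np.percentile(cy[k],[2,98]),3),'z',np.round(np.percentile(Z[k],[2,98]),3))
T=P[...,:2]-[.597,-.0165]; sx=T@[.9928,-.1201]; sy=T@[.1201,.9928]
f=(abs(sx)<.07)&(abs(sy)<.13)&(abs(p[...,0].astype(int)-p[...,2])<40)&(Z<.13)&(Z>.08)
print('floor slope',np.linalg.lstsq(np.c_[sx[f],sy[f],np.ones(f.sum())],Z[f],rcond=None)[0],f.sum())
E
```

```text
time_s: 25.42
tcp_pos: [0.4603, 0.0024, 0.2619]
eef_rot: [-180.0, 0.0, -97.4]
contact_force: [2.2, 0.2, -0.2]
gripper_width: 0.0299
gripper_force: 0.0
time_s: 26.05
tcp_pos: [0.4604, 0.1028, 0.28]
eef_rot: [-180.0, 0.0, -97.3]
contact_force: [-1.2, -0.8, -0.5]
gripper_width: 0.0299
gripper_force: 0.0
[184. 258.] 933 cx [-0.117 -0.015] cy [-0.128 -0.091] z [0.034 0.144]
[249. 264.] 207 cx [-0.12  -0.111] cy [-0.067  0.14 ] z [0.01  0.021]
[238. 271.] 219 cx [-0.086 -0.065] cy [-0.018  0.052] z [0.037 0.045]
[231. 291.] 797 cx [-0.04   0.019] cy [-0.056  0.073] z [0.038 0.082]
[228. 318.] 312 cx [0.027 0.056] cy [-0.015  0.045] z [0.019 0.027]
floor slope [4.77000429e-04 9.44587077e-05 1.04704806e-01] 4430
```

View pics/s9.png

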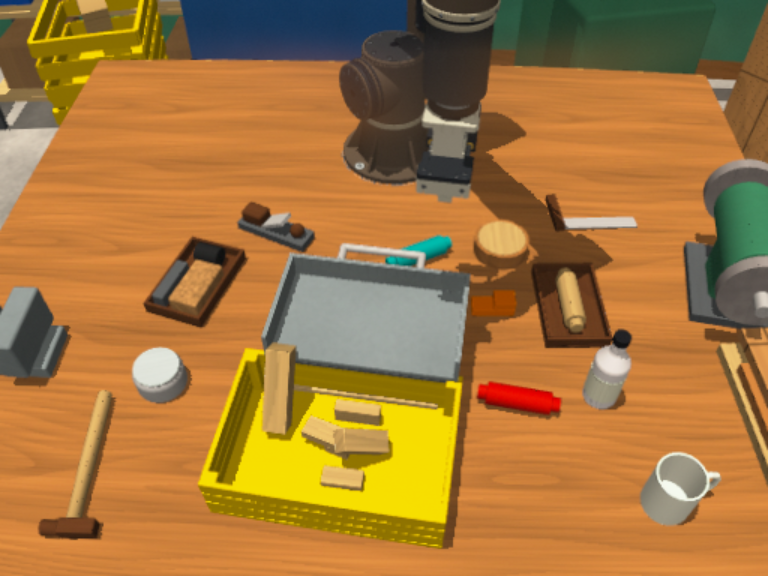

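The picture shows the tray level and empty at (365,310). All five offcuts are in the crate; the square bar leans inside it with its centre about 0.07 m high. The rung is flat in the dark tray at (570,298), and the bystanders are unmoved.

```bash
python3 -c "
from plant import r; print(r.close_job())"
```

```text
the job is handed in; nothing more can be done
None
```

The job is handed in, and the result of the judging was not reported: my last picture showed the rung lying flat in the dark tray, all five offcuts in the crate (the square bar leaning against its wall), the tipping tray back down level, and the bystanders looking unmoved.

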